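# Clamp a birdhouse board in the cam jig

## Robot

A 6-joint arm with a two-finger parallel gripper is mounted at the origin on the work surface. World frame = base frame: x ahead of the robot, y to its left, z up, the work surface at z = 0. Lengths are in m, angles in rad, forces in N, time in s.
With the tool pointing down it reaches from about 0.325 to 0.775 m from the base axis. Payload 9.3 kg.
Tool frame: the origin (TCP) lies at the very end of the fingers, on their centre line; the grasp point (between the pads) lies 19 mm behind it; z points along the fingers, x is the direction in which the jaws open and shut, and the axes are right-handed (so a half turn about z gives the same grasp; the last joint's range is limited). The gripper opens to 85 mm and grips with 20 to 120 N. Pads are 22 mm wide; open, the fingers measure 114 mm over their backs; the gripper's body (76 mm by 85 mm) begins 54 mm behind the grasp point. The pads swing forward as they close: fully open they stand 13 mm farther back than shut.
Start: joints at [-1.363, 0.259, 0.021, 1.334, 0, 1.418], TCP at [0.194, -0.515, 0.231] pointing down, gripper open.
Joint ranges: [-3.04, 3.04], [-0.91, 1.82], [-1.04, 1.36], [-1.92, 1.95], [-1.52, 1.45], [-3.14, 3.14]. Speed limits (rad/s): [2.22, 2.22, 2.79, 3.14, 3.14, 3.14].

## Interface

Orientations are given as a unit quaternion [x, y, z, w].
In Python, from cell import r gives the robot as it stands.
- The arm moves only by the tool jog_arm, never from a script. Its argument "targets" is one flat list of numbers, 7 for each row, row after row: the turn, a rotation vector about the tool's x, y, z scaled (see below), then the shift along the tool's x, y, z scaled (see below), then the opening in per cent of the stroke, from 0 (shut) to 100 (fully open). A call has 1 to 12 rows; each row shifts and turns the commanded pose from where the row before left it, along the tool's axes as they then stand; what a row does not reach is not made up. The controller multiplies each number of a shift by 0.04 m and each number of a turn by 0.1 rad. A row lasts 1/10 s, in which the tool goes at most 50 mm and 8.59 degrees, less where a joint would pass 70% of its speed; a pose out of reach is approached as far as the arm can. A call with a number of a shift or a turn outside -1 to 1 is refused whole. A call with a gripper value outside its range is refused whole. The fingers move at their own pace and stop on an object; "newtons" is the grip in N (left out, the last holds). Time passes only in rows, so rows that do not move let the fingers close. It gives the time, the measured TCP pose, the force and the opening at its end, in the units of the state.
- r.get_state(): the state, without advancing time (a new reading comes with each control period).
- r.snapshot(name): name is "scene" or "top" or "wrist"; returns a dict with "pixels" (400x640x3 uint8, red, green, blue), "vfov" (degrees; the focal length in pixels is half the picture's height over the tangent of half this angle, whatever the lens; pixels are square), "cx", "cy" (the principal point, pixels), "R" (3x3) and "t" (3): a world point X has camera coordinates R X + t; the wrist camera has in their place "T_tool_cam" (4x4, takes a point from camera to tool coordinates, whose origin is the TCP and whose axes are the tool frame's). Camera axes: x right, y down, z forward; pixel columns grow to the right and rows downward; lengths in m; the calibration is good to about 2 mm. A picture is of the moment at which its call begins: read the wrist's pose just before it. There is no depth.
- r.finish_job(): hands the job in, once; it reports no verdict.
The state is a dict: "time": time; "joint_pos": joint angles; "dq": joint speeds; "tau": joint torques, N m; "position": TCP position; "tcp_rot": TCP orientation; "contact_force": force on the tool from outside, world axes, zero at the start; "ft_torque": the same for the moment, N m; "gripper_width": finger opening in m.
Only numpy, scipy, OpenCV 4.12 (cv2) and the standard library are available. Lean on these libraries where they do the work, as an engineer would, in place of code of your own. Each camera call takes 0.05 s, during which the arm holds its last target. There are 200 camera calls.

## Task

Get the loose pine board on the white jig ready for drilling: push it with one finger until it sits square and snug in the corner, against both the long fence and the end stop, then push the cam lever round clockwise by its handle, with the finger again, until the cam bears firmly on the board, and leave it clamped. The board is only to be slid flat on the jig, never picked up; leave everything else on the bench where it is.

Things in the scene. Friction and masses are not known exactly. Their poses are not given: they have to be found in the camera images.
- jig: White-faced holding jig (a board) screwed to the bench, 280 (x) x 480 (y) x 18 mm thick; origin at the centre of its underside; its top is 18 mm above the bench. Its x points to the fence (away from the robot at yaw 0), y to the left, z up. It carries a fence, an end stop and a cam lever; a Forstner bit stands on its near left corner
- fence_mid (a point): middle of the fence's lower edge, on the jig's top (jig frame x +100, y -35, z +18 mm); axes as the jig. The fence is a pale wooden strip along the jig's y, 360 mm long, 24 mm high; its straight working face is the plane x = 0 of this point and looks to -x
- jig_corner (a point): where the planes of fence face and end-stop face meet, on the jig's top (jig frame x +100, y -190, z +18 mm); axes as the jig. The end stop is a short wooden strip, 24 mm high, at the right; its working face is the plane y = 0 of this point, looks to +y and runs from x -90 to -15 mm
- board_mid (a point): centre, half-way up, of the loose pine board, 100 (its x) x 160 (its y) x 18 mm, 0.12 to 0.23 kg, pencil cross on top. It starts flat on the jig's left half, off the fence, up to 0.2 rad askew, its right end left of the cam; slides at 1 to 3 N. Home: its axes along the jig's, far long edge on the fence, right end on the stop, this point at jig_corner + (-50, +80) mm
- cam_pivot (a point): fixed upright axis of the cam lever (jig frame x -30, y -125 mm), half-way up the handle (29 mm above the bench); axes as the jig. The round cam on it is dark wood, 48 mm across, 18 mm thick, set 9 mm off-centre. With the lever open (joint below 0.5) it leaves 10 mm or more between itself and a board lying against the fence
- lever_end (a point): point on the middle line of the lever's handle, 95 mm from the pivot, half-way up: push here, sideways on. The handle is a dark wooden bar 19 mm wide, 20 to 38 mm above the bench (2 mm above the jig's top), straight out from the pivot to a round end 23 mm across, 121 mm from the pivot. It takes 2 to 3 N here to turn it freely
- cam_lever (a joint): turn of the lever, rad: 0 = open, growing clockwise from above, to 2.45. The handle's direction from the jig's +x, counterclockwise positive, is -1.92 - value: at 0 it points right, then it swings past the robot's side to the left. A board at home is touched at about 1.8; from there it tightens, firm near 1.9 with some 6 to 15 N at lever_end, and stays where it is left
- bit: Forstner bit standing on its cutter on the near left corner of the jig, 38 mm across, 62 mm tall; origin under its foot. Leave alone
- pencil: flat red carpenter's pencil lying on the bench in front of the jig, 9 x 170 x 8 mm; origin under its middle. Leave alone
- glue: white glue bottle standing left of the jig, 52 mm across, 140 mm tall; origin under its foot. Leave alone
- tin: open steel tin near the jig's front right corner, 72 mm across, 45 mm tall; origin under its foot. Leave alone
- drilled: finished board of the same size with a 35 mm hole, lying on the bench right of the jig; origin under its centre. Leave alone
- square: try square with wooden stock and steel blade lying on the bench left of the jig, 175 x 110 x 20 mm; origin under the middle of its stock. Leave alone
- mallet: wooden mallet lying on the bench right of the jig, 260 x 95 x 50 mm; origin under the handle's middle. Leave alone

How it is judged:
By the outcome, as a careful person would: the job done as asked, in the order asked, and still so for the second after the job is handed in, with the robot touching nothing.
It also fails if it takes over 69 s, if anything falls off the work surface, if the arm or the gripper's body presses on something with over 40 N, if the wrist force passes 120 N, or if a joint passes its speed limit or range.

## Working session

There is one attempt and no reset: what is moved stays moved. The work goes in short steps, Python scripts to look and compute and a tool call to move; the robot and the scene stay as the last step left them, time stands still between calls to the robot, and variables do not carry over. Pictures are saved under pics/ and viewed, about 8 in all and at most 12, crops included, and the job is handed in when it is done.

Besides the shell and the picture viewer there is one more tool, called after "Emit:" as name(argument=value, ...), one argument or row to a line, values as JSON. jog_arm: Moves the arm, as the interface text tells. Its arguments: {"type":"object","properties":{"targets":{"type":"array"},"newtons":{"type":"number"}},"required":["targets"]}

```bash
mkdir -p pics
cat > h.py <<'E'
from cell import r
import numpy as np, cv2
from scipy.spatial.transform import Rotation as Ro
def snap(n,f):
    s=r.snapshot(n); cv2.imwrite('pics/'+f,s['pixels'][:,:,::-1]); return s
def ray(s,uv,z):
    f=200/np.tan(np.radians(s['vfov'])/2); R=np.array(s['R']);t=np.array(s['t'])
    c=-R.T@t; out=[]
    for u,v in uv:
        d=R.T@np.array([(u-s['cx'])/f,(v-s['cy'])/f,1]); out.append(c+d*(z-c[2])/d[2])
    return np.array(out)
def proj(s,X):
    f=200/np.tan(np.radians(s['vfov'])/2)
    p=np.atleast_2d(X)@np.array(s['R']).T+np.array(s['t']); return p[:,:2]/p[:,2:]*f+[s['cx'],s['cy']]
E
python3 - <<'E'
from h import *
s=snap('top','top0.png'); snap('scene','sc0.png')
print({k:s[k] for k in s if k!='pixels'}); st=r.get_state(); print(st)
im=cv2.imread('pics/top0.png'); cv2.imwrite('pics/top0b.png',cv2.resize(im,(800,500),interpolation=cv2.INTER_CUBIC))
E
```

```text
{'vfov': 57.79099201311734, 'cx': 327.7440511199406, 'cy': 198.1316927870636, 'R': array([[-0.00890282, -0.99969159,  0.02318331],
       [-0.98198018,  0.00436364, -0.18893352],
       [ 0.18877409, -0.0244476 , -0.98171618]]), 't': array([0.02082122, 0.54534633, 0.89361003])}
{'time': 0.1, 'joint_pos': array([-1.36255666e+00,  2.59147412e-01,  2.08497178e-02,  1.33369095e+00,
       -6.46409741e-06,  1.41821504e+00]), 'dq': array([-0.00043992, -0.00057484,  0.00245595, -0.00045023, -0.00171254,
       -0.0002712 ]), 'tau': array([ 5.38688284e-03, -5.56691337e+01,  3.45071447e+01,  1.16234689e-02,
       -1.82150447e-04,  8.17216694e-08]), 'position': array([ 0.19412628, -0.51434374,  0.23072511]), 'tcp_rot': array([ 8.22508957e-01, -5.68751845e-01, -4.35334509e-04, -4.07305876e-04]), 'contact_force': array([-0.52260383,  0.45598718,  1.20682843]), 'ft_torque': array([ 0.02562829, -0.01342845, -0.02758   ]), 'gripper_width': 0.08550804831557841}
```

View pics/top0b.png

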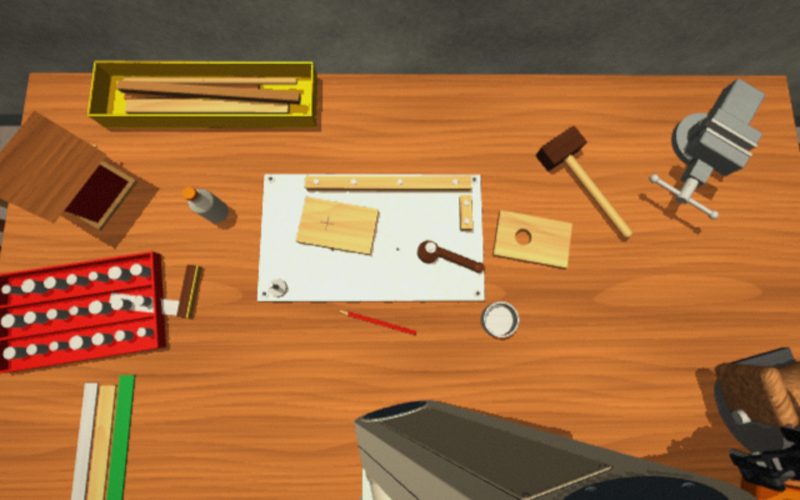

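View pics/sc0.png

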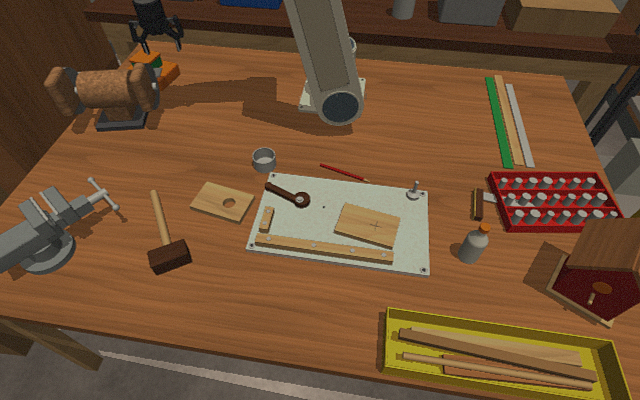

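The top view shows the jig at about (258–485, 174–302) in the 800 px picture, with the board at its left centre, the lever pointing right, and the tin at (500, 320). I'll enlarge the jig.

Run:
```python
import cv2
im=cv2.imread('pics/top0.png')[132:248,200:396]
cv2.imwrite('pics/crop.png',cv2.resize(im,None,fx=4,fy=4,interpolation=cv2.INTER_CUBIC))
```

```text
(no output)
```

View pics/crop.png

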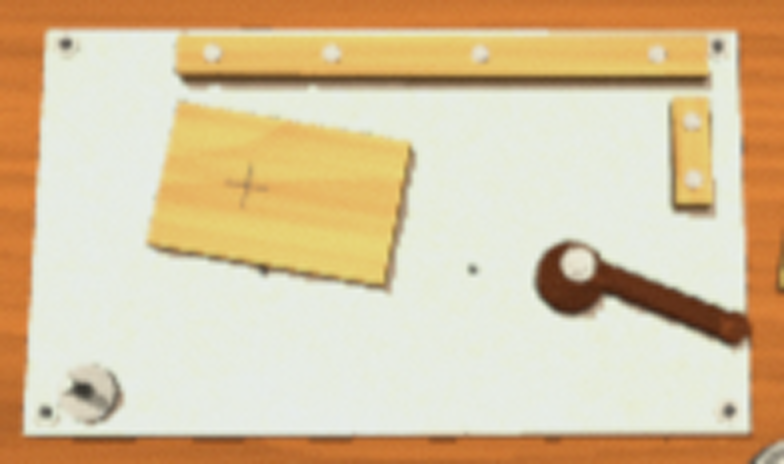

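Read from the crop: jig corners (46,30), (738,31), (750,434), (24,435); board top corners (180,101), (412,145), (386,286), (149,243); pivot screw (578,263); lever tip (748,328).

```bash
cat >> h.py <<'E'
def world_fit(P,local):  # 2D rigid fit local->world
    a=P[:,:2];m=a.mean(0);l=np.array(local,float);lm=l.mean(0)
    A=((l-lm)[:,0]+1j*(l-lm)[:,1]);B=((a-m)[:,0]+1j*(a-m)[:,1])
    th=np.angle((B*A.conj()).sum());c,s_=np.cos(th),np.sin(th)
    R=np.array([[c,-s_],[s_,c]]);t=m-R@lm
    return th,t,np.linalg.norm(a-(l@R.T+t),axis=1)
E
python3 - <<'E'
from h import *
s=r.snapshot('top')
c=lambda L:[(199.625+u/4,131.625+v/4) for u,v in L]
print('cam',-np.array(s['R']).T@s['t'])
J=ray(s,c([(46,30),(738,31),(750,434),(24,435)]),.018)
th,t,e=world_fit(J,[(.14,.24),(.14,-.24),(-.14,-.24),(-.14,.24)]);print('jig',th,t,e)
R=np.array([[np.cos(th),-np.sin(th)],[np.sin(th),np.cos(th)]])
B=ray(s,c([(180,101),(412,145),(386,286),(149,243)]),.036)
tb,b,e=world_fit(B,[(.05,.08),(.05,-.08),(-.05,-.08),(-.05,.08)]);print('board',tb,b,e,'in jig',tb-th,R.T@(b-t))
for n,p,z in [('fenceface top ends',[(181,75),(708,77)],.042),('stop top face',[(673,97),(675,206)],.042),('tip',[(748,328)],.038),('screw',[(578,263)],.044)]:
  w=ray(s,c(p),z)[:,:2];print(n,w,(w-t)@R)
for p in [(-.03,-.125)]:print('pivot',R@p+t)
st=r.get_state();print(Ro.from_quat(st['tcp_rot']).as_matrix().round(3))
E
```

```text
cam [0.36701424 0.04028172 0.97982292]
jig -0.0041313710966902105 [0.57923398 0.09806615] [0.00059197 0.00090439 0.00112785 0.00083623]
board -0.1862342866096627 [0.59877483 0.1703115 ] [0.00039652 0.00183588 0.00081992 0.00125233] in jig -0.1821029155129725 [0.01924222 0.07232546]
fenceface top ends [[ 0.67915421  0.23873573]
 [ 0.67731273 -0.11688429]] [[ 0.09933823  0.14108118]
 [ 0.09896595 -0.21454341]]
stop top face [[ 0.6632203  -0.09265253]
 [ 0.587585   -0.0917274 ]] [[ 0.08477354 -0.19037008]
 [ 0.00913506 -0.18975743]]
tip [[ 0.50584051 -0.13804922]] [[-0.07241736 -0.23641658]]
screw [[ 0.54880171 -0.02620828]] [[-0.02991859 -0.12439909]]
pivot [ 0.54871781 -0.02680884]
[[ 0.353 -0.936 -0.   ]
 [-0.936 -0.353  0.001]
 [-0.001 -0.    -1.   ]]
```

Emit:
jog_arm(
  targets=[0,0,0.9,0,0,0,0,0,0,0.9,0,0,0,0,0,0,0.9,0,0,0,0,0,0,0.9,0,0,0,0,0,0,0,-0.95,-0.45,0,0,0,0,0,-0.95,-0.45,0,0,0,0,0,-0.95,-0.45,0,0,0,0,0,-0.95,-0.45,0,0,0,0,0,-0.95,-0.45,0,0,0,0,0,-0.95,-0.45,0,0,0,0,0,-0.95,-0.45,0,0,0,0,0,-0.95,-0.45,0,0],
  newtons=30,
)

```text
time: 1.35
position: [0.3382, -0.2088, 0.2313]
tcp_rot: [0.707, -0.707, 0.0, -0.0]
contact_force: [0.3, -0.4, 0.5]
gripper_width: 0.0001
```

Emit:
jog_arm(
  targets=[0,0,0,-1,-0.48,0,0,0,0,0,-1,-0.48,0,0,0,0,0,-1,-0.48,0,0,0,0,0,-1,-0.48,0,0,0,0,0,-1,-0.48,0,0,0,0,0,-1,-0.48,0,0,0,0,0,-1,-0.48,0,0,0,0,0,-1,-0.48,0,0,0,0,0,-1,-0.48,0,0,0,0,0,0,0,0.9,0,0,0,0,0,0,0.9,0,0,0,0,0,0,0.9,0],
)

```text
time: 2.55
position: [0.5106, 0.1179, 0.1223]
tcp_rot: [0.725, -0.688, -0.01, -0.009]
contact_force: [-0.4, 0.1, 0.6]
gripper_width: -0.0001
```

Emit:
jog_arm(
  targets=[0,0,0,0,0,0.9,0,0,0,0,0,0,0.9,0,0,0,0,0,0,0.5,0,0,0,0,0,0,0,0],
)

```text
time: 2.95
position: [0.5087, 0.1187, 0.0291]
tcp_rot: [0.726, -0.688, -0.012, -0.008]
contact_force: [0.0, -0.0, -0.8]
gripper_width: 0.0001
```

```bash
cat >> h.py <<'E'
def delta(x,y,z,yaw=-np.pi/2):
    "units of turn & shift to reach tcp with tool-x at yaw, pointing down (shift in current axes)"
    st=r.get_state();R0=Ro.from_quat(st['tcp_rot'])
    c,s=np.cos(yaw),np.sin(yaw); R1=Ro.from_matrix(np.array([[c,s,0],[s,-c,0],[0,0,-1.]]))
    print('pos',st['position'].round(4),'F',st['contact_force'].round(2),'w',st['gripper_width'].round(4),'t',st['time'])
    print('turn',((R0.inv()*R1).as_rotvec()/.1).round(2),'shift',(R0.inv().apply(np.array([x,y,z])-st['position'])/.04).round(2))
E
python3 -c "
from h import *
delta(.509,.15,.0245)"
```

```text
Traceback (most recent call last):
  File "h.py", line 25, in delta
    print('pos',st['position'].round(4),'F',st['contact_force'].round(2),'w',st['gripper_width'].round(4),'t',st['time'])
                                                                             ^^^^^^^^^^^^^^^^^^^^^^^^^
AttributeError: 'float' object has no attribute 'round'
```

```bash
sed -i "s/st\['gripper_width'\].round(4)/round(st['gripper_width'],4)/" h.py
python3 -c "
from h import *
delta(.509,.15,.0245)"
```

```text
pos [0.5087 0.1187 0.0291] F [ 0.02 -0.04 -0.82] w 0.0001 t 2.95
turn [0.07 0.28 0.53] shift [-0.78 -0.05  0.14]
```

Emit:
jog_arm(
  targets=[0.07,0.28,0.53,-0.39,0,0.05,0,0,0,0,-0.38,0,0.05,0,0,0,0,0,0,0,0,0,0,0,0,-0.3,0,0,0,0,0,0,-0.2,0,0,0,0,0,0,-0.2,0,0,0,0,0,0,-0.15,0,0,0,0,0,0,-0.15,0,0,0,0,0,0,-0.1,0,0,0,0,0,0,0,0,0],
)

```text
time: 3.95
position: [0.5551, 0.1182, 0.0287]
tcp_rot: [0.724, -0.69, -0.008, -0.011]
contact_force: [-0.3, 0.2, 0.2]
gripper_width: -0.0002
```

Emit:
jog_arm(
  targets=[0,0,0,0,0.7,0,0,0,0,0,0,0.7,0,0,0,0,-1,0,0,0,0,0,0,-1,0,0,0,0,0,0,-1,0,0,0,0,0,0,-1,0,0,0,0,0,0,-1,0,0,0,0,0,0,-1,0,0,0,0,0,0,-1,0,0,0,0,0,0,-1,0,0,0,0,0,0,-1,0,0,0,0,0,0,-1,0,0,0,0],
)

```text
time: 5.15
position: [0.4986, 0.1155, 0.0286]
tcp_rot: [0.967, -0.256, -0.001, -0.014]
contact_force: [0.1, 0.7, 0.4]
gripper_width: -0.0001
```

Emit:
jog_arm(
  targets=[0,0,-1,0,0,0,0,0,0,-1,0,0,0,0,0,0,-1,0,0,0,0,0,0,-1,0,0,0,0,0,0,-1,0,0,0,0,0,0,0,0,0,0,0],
)

```text
time: 5.75
position: [0.4986, 0.1155, 0.0286]
tcp_rot: [1.0, -0.01, 0.002, -0.014]
contact_force: [0.0, -0.8, -0.5]
gripper_width: -0.0001
```

Run:
```python
from h import *
print(np.round(r.get_state()['joint_pos'],2))
delta(.5,.1,.0245,0)
snap('top','t1.png')
im=cv2.imread('pics/t1.png')[132:248,200:396]
cv2.imwrite('pics/t1c.png',cv2.resize(im,None,fx=4,fy=4,interpolation=cv2.INTER_CUBIC))
```

```text
[ 0.05  0.34 -0.43  0.8   0.03  1.64]
pos [0.4986 0.1155 0.0286] F [ 0.04 -0.81 -0.53] w -0.0001 t 5.75
turn [-0.27 -0.04 -0.2 ] shift [0.04 0.39 0.09]
```

View pics/t1c.png

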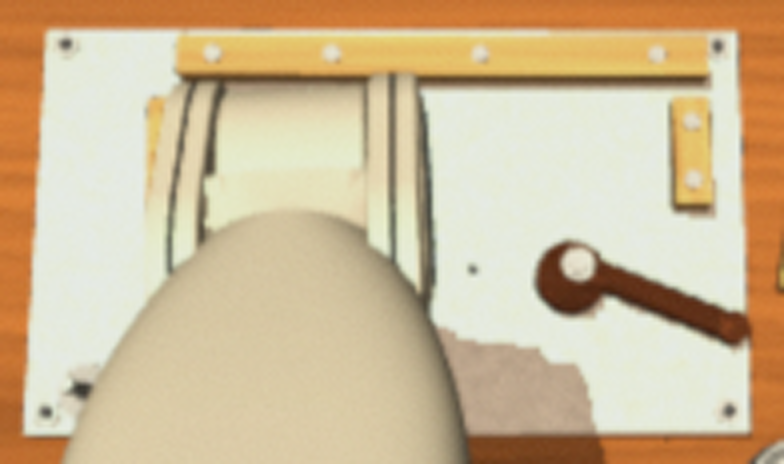

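The arm hides the board in this view; only its left end shows, at (148–160, 98–180), now nearly upright. The scene camera should see it.

```bash
cat >> h.py <<'E'
def sc(f,x0=240,y0=170,x1=440,y1=280):
    s=snap('scene',f); im=cv2.imread('pics/'+f)[y0:y1,x0:x1]
    cv2.imwrite('pics/c'+f,cv2.resize(im,None,fx=4,fy=4,interpolation=cv2.INTER_CUBIC)); return s
E
python3 -c "
from h import *
s=sc('s1.png')"
```

```text
(no output)
```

View pics/cs1.png

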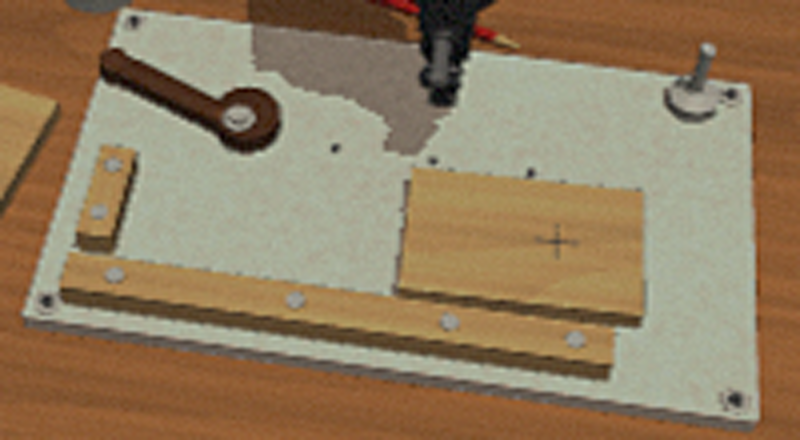

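The scene crop shows the board with top corners near (413,167), (643,190), (643,316), (400,290), its right far corner close to the fence; lever, bit and pencil are undisturbed.

```bash
cat >> h.py <<'E'
JT=-0.00413;J0=np.array([.57923,.09807]);JR=np.array([[np.cos(JT),-np.sin(JT)],[np.sin(JT),np.cos(JT)]])
def boardpose(s,px,x0=240,y0=170):
    B=ray(s,[(x0-.375+u/4,y0-.375+v/4) for u,v in px],.036)
    th,t,e=world_fit(B,[(.05,.08),(.05,-.08),(-.05,-.08),(-.05,.08)])
    print('board world',t.round(4),'jig',((t-J0)@JR).round(4),'yaw in jig',round(th-JT,4),'err',e.round(4))
E
python3 -c "
from h import *
s=r.snapshot('scene')
boardpose(s,[(643,316),(400,290),(413,167),(643,190)])
w=ray(s,[(239.6+u/4,169.6+v/4) for u,v in [(65,253),(612,358)]],.042)[:,:2];print((w-J0)@JR)
delta(.505,.17,.0245,0)"
```

```text
board world [0.6163 0.1821] jig [0.0367 0.0842] yaw in jig 0.0332 err [0.0016 0.0011 0.0011 0.0008]
[[ 0.10070849 -0.21554577]
 [ 0.12204885  0.14463059]]
pos [0.4986 0.1155 0.0285] F [ 0.08 -0.09 -0.16] w -0.0001 t 5.9
turn [-0.27 -0.04 -0.24] shift [ 0.13 -1.36  0.14]
```

Emit:
jog_arm(
  targets=[-0.27,0,-0.24,0,-0.67,0.05,0,0,0,0,0,-0.67,0.05,0,0,0,0,0,-0.66,0,0,0,0,0,0.45,0,0,0,0,0,0,0.45,0,0,0,0,0,0,0.4,0,0,0,0,0,0,0.1,0,0,0,0,0,0,0.1,0,0,0,0,0,0,0.1,0,0,0,0,0,0,0.1,0,0,0,0,0,0,0,0,0,0],
)

```text
time: 7.0
position: [0.565, 0.1953, 0.0252]
tcp_rot: [1.0, 0.001, -0.0, 0.0]
contact_force: [-8.9, -0.9, 4.0]
gripper_width: 0.0001
```

```bash
python3 -c "
from h import *
s=r.snapshot('top')
print('glue foot',ray(s,[(176,174)],0),'bit',ray(s,[(200+90/4,132+400/4)],.018),'tin',ray(s,[(400,256)],.04))
delta(.545,.2,.065,0)"
```

```text
glue foot [[0.62516945 0.43456721 0.        ]] bit [[0.46221093 0.29486585 0.018     ]] tin [[ 0.39517455 -0.16787046  0.04      ]]
pos [0.565  0.1953 0.0252] F [-7.3  -1.29  3.65] w -0.0001 t 7.05
turn [ 0.01 -0.    0.02] shift [-0.5  -0.12 -1.  ]
```

Emit:
jog_arm(
  targets=[0,0,0,-0.5,0,0,0,0,0,0,0,0,-0.75,0,0,0,0,0,0,-0.75,0,0,0,0,0.5,-0.68,0,0,0,0,0,0.52,-0.68,0,0,0,0,0,0.52,-0.68,0,0,0,0,0,0.52,-0.68,0,0,0,0,0,0,0,0,0],
)

```text
time: 7.85
position: [0.6307, 0.3073, 0.085]
tcp_rot: [1.0, 0.002, 0.003, -0.0]
contact_force: [-0.4, -1.7, 0.6]
gripper_width: 0.0001
```

Emit:
jog_arm(
  targets=[0,0,0,0,0,0.75,0,0,0,0,0,0,0.75,0,0,0,0,0,0,0,0,0,0,0,0,0.4,0,0,0,0,0,0,0.4,0,0,0,0,0,0,0.3,0,0,0,0,0,0,0.3,0,0,0,0,0,0,0.3,0,0,0,0,0,0,0.3,0,0,0,0,0,0,0.3,0,0,0,0,0,0,0.3,0,0,0,0,0,0,0.3,0,0],
)

```text
time: 9.05
position: [0.6295, 0.1876, 0.0256]
tcp_rot: [1.0, 0.001, 0.002, 0.0]
contact_force: [0.3, 1.6, 2.2]
gripper_width: 0.0002
```

Emit:
jog_arm(
  targets=[0,0,0,0,0.3,0,0,0,0,0,0,0.3,0,0,0,0,0,0,0.3,0,0,0,0,0,0,0.3,0,0,0,0,0,0,0.3,0,0,0,0,0,0,0.3,0,0,0,0,0,0,0.3,0,0,0,0,0,0,0.2,0,0,0,0,0,0,0.15,0,0,0,0,0,0,0,0,0],
)

```text
time: 10.05
position: [0.63, 0.0894, 0.0257]
tcp_rot: [1.0, 0.001, 0.002, 0.0]
contact_force: [-0.4, 0.1, 0.5]
gripper_width: 0.0005
```

Emit:
jog_arm(
  targets=[0,0,0,0,0.1,0,0,0,0,0,0,0.1,0,0,0,0,0,0,0.07,0,0,0,0,0,0,0.03,0,0,0,0,0,0,0,0,0],
)

```text
time: 10.55
position: [0.63, 0.0794, 0.0258]
tcp_rot: [1.0, 0.001, 0.002, -0.001]
contact_force: [0.2, 5.2, -0.6]
gripper_width: 0.0
```

```bash
python3 -c "
from h import *
sc('s2.png')
delta(.63,.0786,.0245,0)"
```

```text
pos [0.63   0.0794 0.0258] F [ 0.97  5.52 -0.1 ] w -0.0004 t 10.6
turn [-0.01 -0.05  0.03] shift [0.   0.02 0.03]
```

View pics/cs2.png

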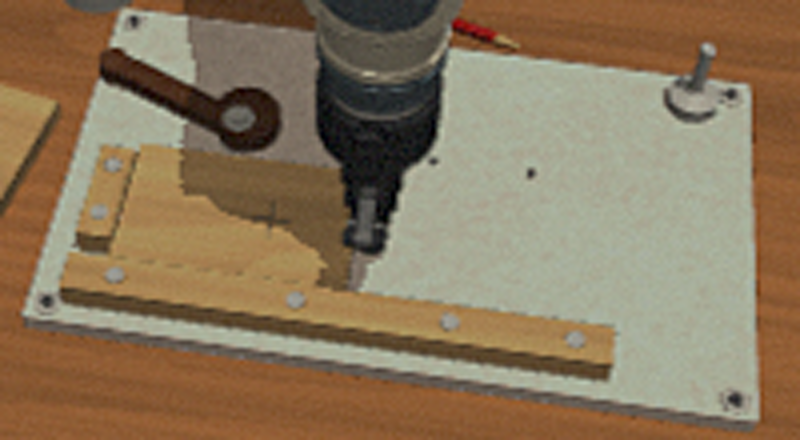

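The board is at the stop with the finger still at its left end; the pencil cross is at (270,218). I'll reseat it gently on the fence from the near edge, left of the cam.

Emit:
jog_arm(
  targets=[0,0,0,0,-0.5,0,0,0,0,0,0,0,-0.75,0,0,0,0,0,0,-0.75,0,0,0,0,-0.63,0.44,0,0,0,0,0,-0.63,0.44,0,0,0,0,0,-0.63,0.44,0,0,0,0,0,-0.63,0.44,0,0,0,0,0,0,0,0.75,0,0,0,0,0,0,0.75,0,0,0,0,0,0,0,0],
)

```text
time: 11.6
position: [0.5268, 0.0278, 0.0228]
tcp_rot: [1.0, 0.001, -0.001, -0.0]
contact_force: [0.4, 0.4, 1.0]
gripper_width: -0.0002
```

Emit:
jog_arm(
  targets=[0,0,0,0.3,0,0,0,0,0,0,0.3,0,0,0,0,0,0,0.1,0,0,0,0,0,0,0.08,0,0,0,0,0,0,0.06,0,0,0,0,0,0,0.03,0,0,0,0,0,0,0,0,0,0],
)

```text
time: 12.3
position: [0.5637, 0.028, 0.0255]
tcp_rot: [1.0, 0.001, 0.002, 0.0]
contact_force: [-0.6, -0.5, -0.6]
gripper_width: -0.0
```

Not in firm contact yet; a little farther.

Emit:
jog_arm(
  targets=[0,0,0,0.04,0,0,0,0,0,0,0.04,0,0,0,0,0,0,0,0,0,0],
)

```text
time: 12.6
position: [0.5644, 0.0281, 0.0253]
tcp_rot: [1.0, 0.001, -0.0, 0.0]
contact_force: [-11.4, -0.5, 7.6]
gripper_width: 0.0001
```

Emit:
jog_arm(
  targets=[0,0,0,-0.5,0,0,0,0,0,0,0,0,-0.75,0,0,0,0,0,0,-0.75,0,0,0,0,0,0.96,0,0,0,0,0,0,0.96,0,0,0,0,0,0,0.96,0,0,0,0,0,0,0.96,0,0,0,0,-1,0,0,0,0,0,0,-1,0,0,0,0,0,0,-1,0,0,0,0,0,0,-1,0,0,0,0,0,0,-1,0,0,0,0],
)

```text
time: 13.8
position: [0.5471, -0.1257, 0.0855]
tcp_rot: [0.968, 0.25, 0.002, 0.001]
contact_force: [-0.1, -0.2, 0.5]
gripper_width: -0.0001
```

Emit:
jog_arm(
  targets=[0,0,-1,0,0,0,0,0,0,-1,0,0,0,0,0,0,-1,0,0,0,0,0,0,-1,0,0,0,0,0,0,-1,0,0,0,0,0,0,-1,0,0,0,0,0,0,-1,0,0,0,0,0,0,0,0,0,0,0],
)

```text
time: 14.6
position: [0.5471, -0.1256, 0.0855]
tcp_rot: [0.824, 0.566, 0.002, 0.001]
contact_force: [-0.1, 0.4, -0.0]
gripper_width: -0.0002
```

```bash
python3 -c "
from h import *
delta(.5426,-.1259,.0265,1.217)
print(r.get_state()['joint_pos'].round(2))
sc('s3.png')"
```

```text
pos [ 0.5471 -0.1256  0.0855] F [-0.1   0.36 -0.04] w -0.0002 t 14.6
turn [ 0.04 -0.01 -0.13] shift [-0.05 -0.11  1.47]
[-0.38  0.36 -0.22  0.99  0.   -0.01]
```

View pics/cs3.png

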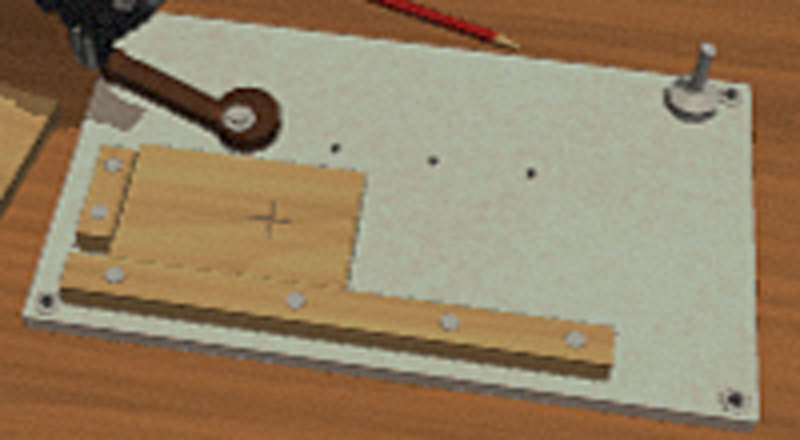

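The board looks flush to fence and stop (right edge at (135,150), cross at (270,218)), and the finger is above the far side of the handle. I'll descend, make contact and start the arc.

Emit:
jog_arm(
  targets=[0,0,-0.13,-0.05,-0.1,0.75,0,0,0,0,0,0,0.72,0,0,0,0,0,0,0,0,0,0,0,0,-0.1,0,0,0,0,0,0,-0.1,0,0,0,0,1,-0.04,-0.24,0,0,0,0,1,-0.04,-0.24,0,0,0,0,1,-0.04,-0.24,0,0,0,0,1,-0.04,-0.24,0,0,0,0,0,0,0,0,0],
)

```text
time: 15.65
position: [0.4988, -0.1103, 0.028]
tcp_rot: [0.918, 0.395, 0.002, 0.002]
contact_force: [1.3, -0.4, 0.2]
gripper_width: -0.0002
```

```bash
cat >> h.py <<'E'
def lever(th,gap=0):
    "target tcp for lever joint th with finger touching"
    a=-1.92+JT-th; P=JR@[-.03,-.125]+J0
    p=P+.095*np.array([np.cos(a),np.sin(a)])+(.0205+gap)*np.array([-np.sin(a),np.cos(a)])
    print('lever',th,p.round(4)); delta(p[0],p[1],.0265,a+np.pi)
E
python3 -c "
from h import *
lever(.4)"
```

```text
lever 0.4 [ 0.4987 -0.1101]
pos [ 0.4988 -0.1103  0.028 ] F [ 1.32 -0.38  0.22] w -0.0002 t 15.65
turn [ 0.05 -0.03 -0.04] shift [ 0.   -0.    0.04]
```

Tracking to 0.2 mm. I'll go on to about 1.6.

Emit:
jog_arm(
  targets=[0,0,1,-0.04,-0.24,0,0,0,0,1,-0.04,-0.24,0,0,0,0,1,-0.04,-0.24,0,0,0,0,1,-0.04,-0.24,0,0,0,0,1,-0.04,-0.24,0,0,0,0,1,-0.04,-0.24,0,0,0,0,1,-0.04,-0.24,0,0,0,0,1,-0.04,-0.24,0,0,0,0,1,-0.04,-0.24,0,0,0,0,1,-0.04,-0.24,0,0,0,0,1,-0.04,-0.24,0,0,0,0,1,-0.04,-0.24,0,0],
)

```text
time: 16.85
position: [0.4535, -0.0104, 0.0272]
tcp_rot: [0.981, -0.192, 0.003, 0.0]
contact_force: [-1.6, -3.2, 1.5]
gripper_width: 0.0001
```

```bash
python3 -c "
from h import *
lever(1.6)"
```

```text
lever 1.6 [ 0.4529 -0.0104]
pos [ 0.4535 -0.0104  0.0272] F [-1.63 -3.24  1.45] w 0.0001 t 16.85
turn [-0.01 -0.05 -0.04] shift [-0.01  0.    0.02]
```

Emit:
jog_arm(
  targets=[0,0,0.5,-0.02,-0.12,0,0,0,0,0.5,-0.02,-0.12,0,0,0,0,0.5,-0.02,-0.12,0,0,0,0,0.5,-0.02,-0.12,0,0,0,0,0,0,0,0,0],
)

```text
time: 17.35
position: [0.459, 0.0083, 0.027]
tcp_rot: [0.958, -0.287, 0.002, -0.0]
contact_force: [-2.1, -0.5, 0.6]
gripper_width: -0.0003
```

Emit:
jog_arm(
  targets=[0,0,0.25,-0.01,-0.06,0,0,0,0,0.25,-0.01,-0.06,0,0,0,0,0,0,0,0,0],
)

```text
time: 17.65
position: [0.4603, 0.0119, 0.0268]
tcp_rot: [0.95, -0.311, 0.002, 0.0]
contact_force: [-6.2, -4.6, 4.2]
gripper_width: -0.0001
```

```bash
python3 -c "
from h import *
lever(1.85)"
```

```text
lever 1.85 [0.46   0.0128]
pos [0.4603 0.0119 0.0268] F [-6.15 -4.64  4.16] w -0.0001 t 17.65
turn [-0.   -0.04 -0.  ] shift [-0.02 -0.01  0.01]
```

Emit:
jog_arm(
  targets=[0,0,0.25,-0.01,-0.06,0,0,0,0,0.25,-0.01,-0.06,0,0,0,0,0,0,0,0,0],
)

```text
time: 17.95
position: [0.462, 0.016, 0.0267]
tcp_rot: [0.942, -0.335, 0.001, 0.001]
contact_force: [-6.8, -5.5, 4.6]
gripper_width: 0.0001
```

```bash
python3 -c "
from h import *
lever(1.9)"
```

```text
lever 1.9 [0.4621 0.0172]
pos [0.462  0.016  0.0267] F [-6.8  -5.49  4.6 ] w 0.0001 t 17.95
turn [ 0.   -0.03 -0.  ] shift [-0.02 -0.02  0.01]
```

Emit:
jog_arm(
  targets=[0,0,0.25,-0.01,-0.06,0,0,0,0,0.2,-0.01,-0.05,0,0,0,0,0,0,0,0,0],
)

```text
time: 18.25
position: [0.4637, 0.0196, 0.0266]
tcp_rot: [0.934, -0.356, 0.001, 0.001]
contact_force: [-7.7, -6.0, 4.7]
gripper_width: 0.0001
```

Emit:
jog_arm(
  targets=[0,0,0,0,0.3,0,0,0,0,0,0,0.3,0,0,0,0,0,0,0,-0.9,0,0,0,0,0,0,-0.9,0,0,0,0,0,0,-0.9,0,0,0,0,0,0,-0.9,0,0,0,0,0,0.9,-0.5,0,0,0,0,0,0.9,-0.5,0,0,0,0,0,0.9,0,0,0,0,0,0,0.9,0,0,0,0,0,0,0,0,0],
)

```text
time: 19.35
position: [0.3503, -0.1067, 0.2103]
tcp_rot: [0.934, -0.358, 0.003, -0.0]
contact_force: [-0.0, -0.2, 0.4]
gripper_width: -0.0001
```

```bash
python3 -c "
from h import *
delta(.4,-.1,.2,-.7)
sc('s4.png',210,140,410,280);snap('top','t4.png')"
```

```text
pos [ 0.3503 -0.1067  0.2103] F [-0.05 -0.16  0.36] w -0.0001 t 19.35
turn [-0.02 -0.05 -0.33] shift [ 0.81 -0.95  0.26]
```

View pics/cs4.png

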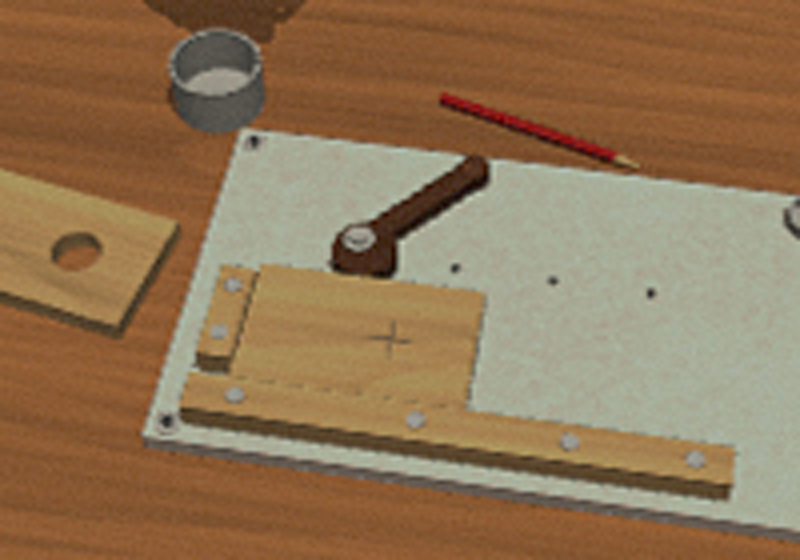

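The cam bears on the board's near edge at about (365,275), the handle points left and near, and the tin, drilled board and pencil are in place. I'll check the fit from above.

```bash
python3 -c "
import cv2
im=cv2.imread('pics/t4.png')[132:248,240:396]
cv2.imwrite('pics/t4c.png',cv2.resize(im,None,fx=5,fy=5,interpolation=cv2.INTER_CUBIC))"
```

```text
(no output)
```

View pics/t4c.png

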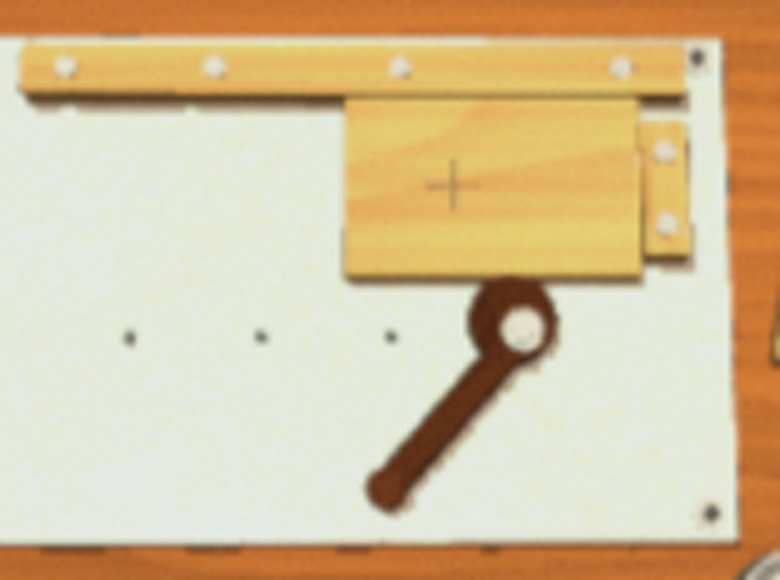

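The board is square and snug on the fence (y≈97) and stop (x≈640), with the cam touching it at (512,280). Handing in.

```bash
python3 -c "
from h import *
s=r.snapshot('top')
boardpose_px=[(344,97),(639,97),(642,275),(345,275)]
B=ray(s,[(239.6+u/5,131.6+v/5) for u,v in boardpose_px],.036)
th,t,e=world_fit(B,[(.05,.08),(.05,-.08),(-.05,-.08),(-.05,.08)]);print(((t-J0)@JR).round(4),th-JT,e.round(4))
print(r.finish_job())"
```

```text
[ 0.0506 -0.1099] 0.0013939885742048777 [0.0006 0.0005 0.0007 0.0007]
the job is handed in; nothing more can be done
None
```

The board is clamped in the jig corner and the job is handed in, at about 19.5 s of the 69 s allowed.

**What I did:** I pushed the board with the closed fingertips onto the fence and slid it along to the end stop. I reseated it on the fence at about 11 N, then swung the cam lever clockwise to about 1.93 rad. I felt about 10 N at the lever end, then backed the arm clear.

**Last checks:**
- **Board position:** from the top camera it sits at jig (50.6, -109.9) mm, yaw 0.0014 rad; home is (50, -110) mm. That agrees within the camera's 2 mm calibration.
- **Clamp:** the last pictures show the cam bearing on the board's near edge. The lever angle comes from the finger's position, not from a picture measurement.
- **Other objects:** the tin, drilled board and pencil look unmoved in the last picture. The bit looked unmoved in the picture before the lever push. I did not look again at the glue, square and mallet after the start, but the arm kept well clear of them.

**One slip:** on the first push the last joint was probably at its limit. The finger pushed about 30 mm right of where I intended, which over-rotated the board slightly. I turned the tool and corrected it on the next push.

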